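Widen the mat's bay: index the plywood divider to the next hole

ROBOT

A 7-joint arm with a two-finger parallel gripper is mounted at the origin on the work surface. World frame = base frame: x ahead of the robot, y to its left, z up, the work surface at z = 0. Lengths are in mm, angles in rad, forces in N, time in s.
With the tool pointing down it reaches from about 400 to 900 mm from the base axis. Payload 5.6 kg.
Tool frame: the origin (TCP) lies midway between the tips of the shut fingers; the grasp point (between the pads) lies 19 mm behind it; z points along the fingers, y is the line along which they close (so a half turn about z gives the same grasp; the last joint's range is limited). The gripper opens to 92 mm and grips with 3 to 60 N. Pads are 20 mm wide; open, the fingers measure 128 mm over their backs; the gripper's body (75 mm by 189 mm) begins 69 mm behind the grasp point.
Start: joints at [1.094, 0.468, -0.012, 1.603, 0.006, 1.071, -0.056], TCP at [273.17, -589.819, 214.592] pointing down, gripper open.
Joint ranges: [-2.53, 2.53], [-0.31, 2.02], [-1.57, 1.55], [0.28, 2.44], [-1.29, 4.43], [0.15, 1.84], [-2.92, 2.92]. Speed limits (rad/s): [2.57, 2.57, 3.14, 3.14, 3.14, 3.14, 3.14].

INTERFACE

Orientations are given as a rotation vector (axis times angle).
In Python, from cell import robot, grip, kin, viewer gives the robot as it stands. Calls block until the motion is done:
- robot.movep(position, orientation): joint-space move of the TCP to a pose.
- robot.servo_line(position, feed=150, rotation=None): straight line of the TCP; rotation=None keeps the orientation; feed is the mean speed in mm/s.
- robot.goto_joints(angles): joint-space move.
- grip(opening, newtons=None): opening from 0.0 (shut) to 1.0 (fully open); newtons is the grip in N (None keeps the last); returns when the fingers have stopped.
- robot.hold(seconds).
- kin.ik(position, orientation): joint angles nearest the present ones, or None.
- robot.observe(): the state.
- viewer.read_camera(name): name is "side" or "top"; returns the picture (384x512x3 uint8, red, green, blue); there is no depth.
- viewer.camera_info(name): a dict with "camera_matrix" (3x3 intrinsics, pixels), "R" (3x3) and "t" (3): a world point X has camera coordinates R X + t. Camera axes: x right, y down, z forward; pixel columns grow to the right and rows downward; lengths in mm; the calibration is good to about 2 mm. A picture is of the moment at which its call begins. camera_info takes no time and is no camera call.
A pose or a line that the arm cannot do raises robot.IKError and nothing moves.
- robot.job_done(): hands the job in; it is judged then, once.
Trained networks look in the newest picture that a camera, given by its name, has taken for a name from the list of things; names that differ only in an ending like _2 or _b are one class to them, and where a whole thing is asked for, a point or a joint stands for the part that bears it (a point fixed in the world has none). Each returns a list of dicts, best first, with "confidence" (0 to 1); they miss things now and then, are a little off and sometimes report something else, mostly with a low value. They report only what shows in the picture. A call takes as long as a camera call. They do not tell look-alikes from the thing itself.
- viewer.silhouettes(name, camera): "mask" (384x512 bool, what is visible of it).
- viewer.pinpoint(name, camera): "at" ([x, y, z] in mm, in the coordinates of the camera as it stood for that picture, good to about 4 mm: a listed point, or the origin of a listed thing).
The state is a dict: "t": time; "joints": joint angles; "joint_velocities": joint speeds; "joint_torque": joint torques, N m; "tcp_pos": TCP position; "tcp_rot": TCP orientation; "contact_force": force on the tool from outside, world axes, zero at the start; "wrist_torque": the same for the moment, N m; "grip_width": opening from 0.0 (shut) to 1.0 (fully open); "grip_force": force on a finger pad.
Only numpy, scipy, OpenCV 4.12 (cv2) and the standard library are available. Lean on these libraries where they do the work, as an engineer would, in place of code of your own. Each camera call takes 0.05 s, during which the arm holds its last target. There are 200 camera calls.

TASK

Make the bay with the flat silicone puzzle mat wider: pull up the round wooden plunger knob, slide the plywood divider along its rail away from the mat, and let the spring pin snap fully home in the next hole. Do not force the pin sideways: pull it clear before sliding, and stop pushing as soon as it catches. Then let go, leaving the other things on the shelf undisturbed.

Things in the scene. Friction and masses are not known exactly. Their poses are not given: they have to be found in the camera images.
- rail: fixed rack: aluminium rail 390 mm long (its y), 60 wide (x), 12 high, with plywood end boards 70 high at y = +-189 mm, x = -20 to +210. Origin: underside, middle of the rail; z up, +x leads away from the robot into the two bays.
- old_hole (a point): the hole in which the pin starts, in the steel index strip lying on the rail (strip top 24 mm above the shelf; point on the strip's top, rail's middle line). Holes are 13 mm square. One neighbour hole on each side lies 36 to 56 mm away along the rail: adjustable and not measured, so it must be felt for.
- carriage (a joint): position (m) of the chrome carriage along the rail's +y: 0 in the old hole, end stops at +-0.068. Block 66 x 60 mm (x, y), 26 to 44 mm above the shelf, centred under the knob; a clamp (x = 30 to 135 mm from the knob axis, up to 66 mm high) grips the divider behind it. Sliding takes 3 to 7 N while the pin rides on the strip, up to 12 N if the knob is pressed down meanwhile; play in a hole +-1.5 mm.
- plunger (a joint): height (m) by which knob and pin are pulled up against the spring: 0 fully home in a hole, 0.010 when the pin rides on top of the strip, 0.016 at its stop. The spring pulls down with 6 N at 0, 9 N at 0.010 and 11 N at 0.016; let go over a hole it snaps down in about 0.1 s.
- knob_grip (a point): middle of the wooden knob's upright flank, on its axis: round knob of 28 mm diameter, 26 tall (13 below to 13 above this point), on a thin stem over the carriage; 75 mm above the shelf when the pin is home; moves with the knob. Nothing as high as 55 mm stands within 85 mm of the axis.
- pin: steel pin under the knob, 10 mm diameter, flat-ended with a slight chamfer, straight below the knob and fixed to it; it reaches 10 mm into a hole. Origin at shelf height under the knob when home. Pressed against strip or hole edge with more than 20 N (spring force included) it counts as forced.
- board_top (a point): middle of the upper edge of the plywood divider, an upright board 140 mm long (rail x), 11 thick (rail y), top 100 mm above the shelf; held in the clamp, 165 mm behind the knob axis and moving with the carriage.
- mat: olive silicone puzzle mat piece, flat, 75 mm square with round tabs, 10 mm thick, lying in one of the two bays behind the rail, about 127 mm to one side of the rail's middle; stuck to the shelf. Origin: centre of the underside. The divider must go to the other side.
- tumbler: glass tumbler, 68 mm wide, 90 high, with wooden dowels up to 143 mm high, loose in the bay without the mat, clear of the divider's travel. Origin: centre of the underside.
- spool: loose wooden spool, 36 mm wide, 30 high, before the rail. Origin: centre of the underside.
- arch: loose wooden arch block, 66 x 30 mm, 38 high, before the rail. Origin: centre of the underside.
- tray: red plastic tray of three stacked levels, 160 mm square, 135 high, at the right side. Origin: centre of the underside.
- mug: white mug, 76 mm wide, 85 high, at the left side. Origin: centre of the underside.
- car: wooden toy car, 100 x 61 mm, 56 high, at the left side. Origin: centre of the underside, between the wheels.
Things that resemble listed ones, but are neither listed nor needed, are in the scene too. Of the things like the mat, leave any that is black; of the rest the smaller one is meant.

How it is judged:
By the outcome, as a careful person would: the job done as asked, in the order asked, and still so for the second after the job is handed in, with the robot touching nothing.
It also fails if it takes over 42 s, if anything falls off the work surface, if the arm or the gripper's body presses on something with over 40 N, if the wrist force passes 120 N, or if a joint passes its speed limit or range.

## Working session

There is one attempt and no reset: what is moved stays moved. The work goes in short steps, each a Python script; the robot and the scene stay as the last script left them, time stands still between calls to the robot, and variables do not carry over. Pictures are saved under pics/ and viewed, at most 10 in all, crops included, and the job is handed in when it is done.

```bash
mkdir -p pics; ls; cat > h.py <<'E'
import numpy as np, cv2
from cell import robot, grip, kin, viewer
def cam(n):
    i=viewer.camera_info(n); return np.array(i["camera_matrix"]),np.array(i["R"]),np.array(i["t"]).ravel()
def w(n,p):
    K,R,t=cam(n); return R.T@(np.array(p)-t)
def px(n,X):
    K,R,t=cam(n); c=K@(R@np.array(X)+t); return c[:2]/c[2]
def tri(pa,pb,a="top",b="side"):
    M=[K@np.c_[R,t] for K,R,t in (cam(a),cam(b))]
    X=cv2.triangulatePoints(M[0],M[1],np.array(pa,float).reshape(2,1),np.array(pb,float).reshape(2,1)); return (X[:3]/X[3]).ravel()
def save(n,f): 
    im=viewer.read_camera(n); cv2.imwrite(f,im[:,:,::-1]); return im
E
python3 - <<'E'
from h import *
np.set_printoptions(precision=1,suppress=True)
A=save("top","pics/t0.png");B=save("side","pics/s0.png")
cv2.imwrite("pics/both.png",cv2.resize(np.hstack([A,B]),(800,300),interpolation=cv2.INTER_AREA)[:,:,::-1])
for n in ("top","side"):
    K,R,t=cam(n); print(n,"cam at",-R.T@t)
    for o in ("knob_grip","board_top","mat","rail","old_hole","tumbler","spool","arch"):
        for d in viewer.pinpoint(o,n)[:3]:
            X=w(n,d["at"]); print(o,round(d["confidence"],2),X,px(n,X))
o=robot.observe();print(o["t"],o["tcp_pos"],o["tcp_rot"],o["contact_force"])
E
```

```text
pics
top cam at [ 395.1  -28.3 1595.6]
knob_grip 0.48 [493.3  70.5  77.9] [229.4 202.2]
board_top 0.79 [655.6 116.9 104.1] [215.8 151. ]
mat 0.78 [617.1 230.7   2.3] [185.  166.7]
mat 0.59 [316.6 308.2   1.3] [159.1 254.5]
mat 0.57 [772.1 297.4   3.3] [167.3 121.8]
rail 0.6 [490.2  74.    2.1] [229.8 204.6]
old_hole 0.88 [495.1  69.8  25.1] [230.6 202.7]
tumbler 0.72 [680.3  -7.3  -0.6] [254.9 149.9]
spool 0.57 [352.5 179.1   0.8] [197.6 244.7]
arch 0.66 [ 435.8 -100.5    1.7] [281.  221.7]
side cam at [303.7 888.  806.4]
knob_grip 0.65 [494.8  69.7  76.1] [268.9 208.1]
board_top 0.96 [656.1 109.5 104.2] [216.3 201.4]
mat 0.94 [319.7 305.1   0.6] [311.6 294.6]
mat 0.79 [766.6 292.3   0.3] [163.8 260.2]
mat 0.78 [618.2 232.1  -2.8] [217.3 255.2]
rail 0.62 [492.4  73.6  -1. ] [269.3 226.5]
old_hole 0.93 [491.7  71.7  22.5] [269.7 221. ]
tumbler 0.81 [679.8 -12.7   0.4] [224.4 201.4]
spool 0.48 [356.5 180.1   0.6] [305.1 257.7]
arch 0.49 [ 431.3 -110.7    1. ] [297. 195.]
arch 0.2 [493.6  68.   21.8] [269.4 220.3]
0.9 [ 273.2 -589.8  214.6] [ 3.1  0.7 -0. ] [ 0.4 -0.5 -0.2]
```

View pics/t0.png

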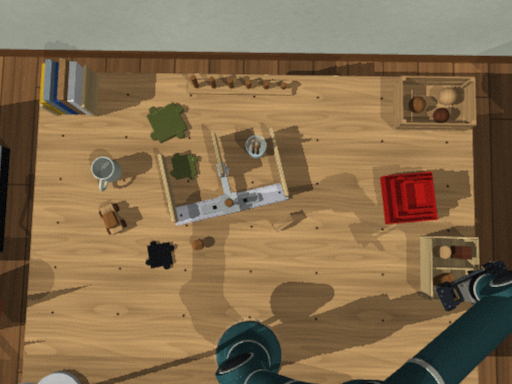

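```bash
python3 - <<'E'
import cv2,numpy as np
a=cv2.imread("pics/t0.png")[90:270,140:320];b=cv2.imread("pics/s0.png")[140:320,140:320]
cv2.imwrite("pics/crop.png",cv2.resize(np.hstack([a,b]),(800,400),interpolation=cv2.INTER_CUBIC))
E
```

```text
(no output)
```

View pics/crop.png

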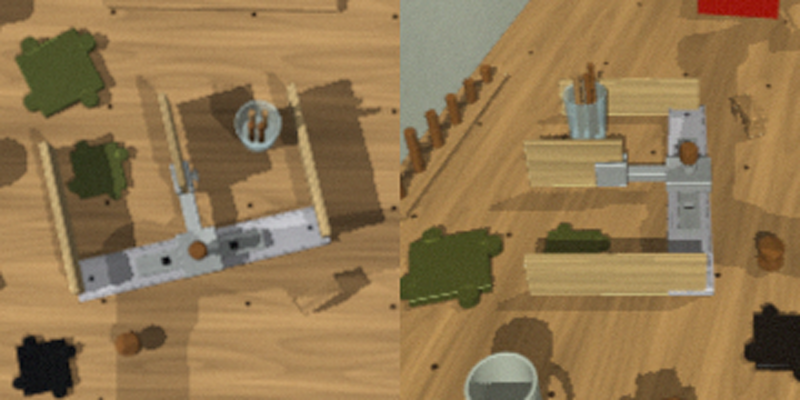

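Of the three mats, the green one at top (185,167) in the left (+y) bay is the smaller. The larger green at (168,122) and the black at (159,254) are out, so the divider must go to rail −y. The knob is at top (229,202). A dark hole shows at about (245,200) on the −y side.

```bash
python3 - <<'E'
from h import *
np.set_printoptions(precision=2,suppress=True)
for n in("top","side"): viewer.read_camera(n)
c={}
for n in("top","side"):
    d=viewer.silhouettes("knob_grip",n)
    for q in d[:2]:
        ys,xs=np.nonzero(q["mask"]);print(n,q["confidence"],xs.mean(),ys.mean(),xs.min(),xs.max(),ys.min(),ys.max())
def plane(n,p,z):
    K,R,t=cam(n);d=R.T@np.linalg.inv(K)@np.array([*p,1]);C=-R.T@t;return C+d*(z-C[2])/d[2]
a,b=plane("top",(176,225),12),plane("top",(288.5,198),12);v=a-b;print("edge",a,b,np.linalg.norm(v),np.degrees(np.arctan2(-v[0],v[1])))
h1,h2=plane("top",(214.7,207.4),24),plane("top",(244.9,200.3),24);print("holes",h1,h2,(h1-h2),np.degrees(np.arctan2(-(h1-h2)[0],(h1-h2)[1])))
K=np.array([494,70.2]);u=lambda h:np.linalg.norm(h[:2]-K);print(u(h1),u(h2))
P=[[],[]]
for n in("top","side"):
    for o,l in(("knob_grip",0),("board_top",1)):
        for _ in range(4):
            d=viewer.pinpoint(o,n)
            if d:P[l].append(w(n,d[0]["at"]))
print(np.array(P[0]),np.array(P[1]))
k=np.mean(P[0],0);bt=np.mean(P[1],0);e=bt-k;print(k,bt,np.degrees(np.arctan2(e[1],e[0])),np.hypot(e[0],e[1]))
from scipy.spatial.transform import Rotation as Ro
for yaw in(14.5,194.5):
    c,s=np.cos(np.radians(yaw)),np.sin(np.radians(yaw)); y=np.array([-s,c,0]);z=np.array([0,0,-1.]);x=np.cross(y,z)
    r=Ro.from_matrix(np.c_[x,y,z]).as_rotvec();print(yaw,r,kin.ik([494,70,57],r),kin.ik([494,70,180],r))
print(robot.observe()["t"])
E
```

```text
top 0.64 228.1076923076923 202.8 224 232 199 207
side 0.63 269.52 208.93333333333334 266 273 204 214
edge [417.02 252.73  12.  ] [ 515.83 -124.2    12.  ] 389.67040159273205 14.687659666084116
holes [478.36 122.82  24.  ] [504.23  22.22  24.  ] [-25.88 100.59   0.  ] 14.425582961355268
54.89121221331362 49.05660350096917
[[494.29  73.52  78.36]
 [494.29  73.52  78.36]
 [494.29  73.52  78.36]
 [494.29  73.52  78.36]
 [496.22  71.31  72.96]
 [496.22  71.31  72.96]
 [496.22  71.31  72.96]
 [496.22  71.31  72.96]] [[ 434.74 -101.74   -0.01]
 [ 434.74 -101.74   -0.01]
 [ 434.74 -101.74   -0.01]
 [ 434.74 -101.74   -0.01]
 [ 655.61  110.85  100.86]
 [ 655.61  110.85  100.86]
 [ 655.61  110.85  100.86]
 [ 655.61  110.85  100.86]]
[495.26  72.42  75.66] [545.18   4.56  50.42] -53.6619153287109 84.2423959194507
14.5 [ 0.4  -3.12 -0.  ] [ 0.37  0.58 -0.72  2.04  0.58  0.73  1.11] [ 0.62  0.47 -1.03  1.95  0.48  0.99  1.19]
194.5 [3.12 0.4  0.  ] [ 0.13  0.49 -0.41  2.06  0.32  0.65 -1.81] [ 0.27  0.32 -0.56  1.97  0.21  0.91 -1.72]
1.9
```

```bash
cat >> h.py <<'E'
np.set_printoptions(precision=2,suppress=True)
from scipy.spatial.transform import Rotation as Ro
A=np.radians(14.55); U=np.array([-np.sin(A),np.cos(A),0]); V=np.array([np.cos(A),np.sin(A),0]); Z=np.array([0,0,1.])
ROT=Ro.from_matrix(np.c_[np.cross(-U,-Z),-U,-Z]).as_rotvec()
def st(m=""):
    o=robot.observe();f=np.array(o["contact_force"]);p=np.array(o["tcp_pos"])
    print(m,"t%.2f"%o["t"],p,"Fu %.1f Fv %.1f Fz %.1f"%(f@U,f@V,f[2]),"w %.3f g %.1f"%(o["grip_width"],o["grip_force"]));return p,f@U,f[2]
E
python3 - <<'E'
from h import *
K=tri((228.1,202.8),(269.5,208.9));print(K)
robot.movep([494.5,71.5,220],ROT);st()
robot.servo_line([494.5,71.5,105],feed=150);st()
grip(0.65,3);st()
save("top","pics/t1.png");B=save("side","pics/s1.png")
cv2.imwrite("pics/s1c.png",cv2.resize(B[100:280,170:350],(600,600),interpolation=cv2.INTER_CUBIC)[:,:,::-1])
E
```

```text
[491.49  74.71  77.69]
 t4.38 [494.76  70.58 219.93] Fu -0.3 Fv 0.1 Fz -0.1 w 1.001 g 0.0
 t5.29 [495.13  71.73 105.67] Fu 1.1 Fv 0.4 Fz -0.3 w 1.000 g 0.0
 t5.92 [494.51  71.5  105.02] Fu -0.0 Fv -0.5 Fz 0.2 w 0.653 g 0.0
```

View pics/s1c.png

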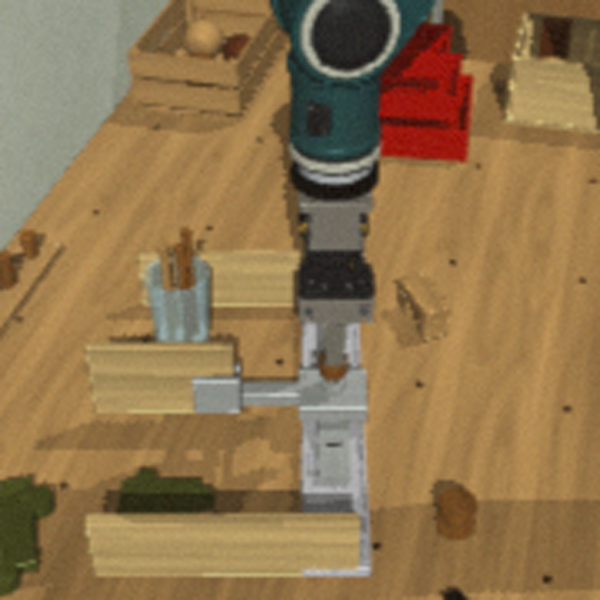

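The side crop shows the near finger at (333,345) in line with the knob at (333,372), and nothing else is near the fingers. Next I'll descend, close softly and null the side force.

```bash
python3 - <<'E'
from h import *
p=np.array([494.5,71.5,57.])
robot.servo_line(p,feed=80);st("down")
for w_ in(0.5,0.42,0.37,0.34,0.0):
    grip(w_,3);q,fu,fz=st(w_)
    if abs(fu)>1.2:
        # force on tool along +U: knob pushes it that way -> move that way
        for _ in range(8):
            p=p+U*np.sign(fu)*0.7;robot.servo_line(p,feed=20);q,fu,fz=st(" c")
            if abs(fu)<1.2:break
E
```

```text
down t6.78 [494.62  71.73  56.97] Fu 0.4 Fv 1.0 Fz 1.1 w 0.653 g 0.0
0.5 t7.17 [494.68  71.45  57.26] Fu 0.0 Fv 0.7 Fz -0.3 w 0.501 g 0.0
0.42 t7.49 [494.48  71.5   57.01] Fu 0.4 Fv 0.5 Fz -0.5 w 0.421 g 0.0
0.37 t7.78 [494.51  71.51  57.  ] Fu -0.4 Fv 0.3 Fz 0.2 w 0.370 g 0.0
0.34 t8.03 [494.46  71.52  56.98] Fu -0.3 Fv -0.4 Fz -0.5 w 0.340 g 0.0
0.0 t8.24 [494.42  71.74  56.99] Fu 1.1 Fv -0.1 Fz 0.4 w 0.303 g 3.0
```

```bash
python3 - <<'E'
from h import *
p=np.array([494.5,71.5,57.])
grip(0.0,35);q,fu,_=st("tight")
if abs(fu)>2: p=p+U*np.sign(fu)*0.7
for dz in(5,10,13.5):
    robot.servo_line(p+Z*dz,feed=40);st(dz)
robot.hold(0.1);st()
p=p+Z*13.5
robot.servo_line(p-U*8,feed=30);st("s8")
viewer.read_camera("side")
for d in viewer.pinpoint("knob_grip","side")[:1]+viewer.pinpoint("board_top","side")[:1]: print(w("side",d["at"]))
np.save("p.npy",p)
E
```

```text
tight t8.46 [494.44  71.68  57.  ] Fu 0.5 Fv 0.2 Fz -0.3 w 0.290 g 35.0
5 t8.73 [494.38  71.58  61.79] Fu 1.3 Fv 2.3 Fz -8.5 w 0.288 g 35.0
10 t9.01 [494.39  71.52  67.02] Fu 1.3 Fv 2.5 Fz -9.3 w 0.291 g 35.0
13.5 t9.26 [494.4   71.48  70.57] Fu 1.8 Fv 3.0 Fz -10.2 w 0.293 g 35.0
 t9.36 [494.4   71.45  70.47] Fu 1.7 Fv 2.7 Fz -10.0 w 0.293 g 35.0
s8 t9.78 [496.68  62.52  70.41] Fu -1.4 Fv 3.3 Fz -10.8 w 0.293 g 35.0
[656.89 101.19 102.24]
```

```bash
cat > push.py <<'E'
from h import *
def push(c,d,end,lim=9.5,step=0.5):
    """step the TCP along -U from d mm until the side force shows the catch"""
    F=[]
    while d<end:
        d+=step; robot.servo_line(c-U*d,feed=8)
        o=robot.observe();f=np.array(o["contact_force"]);F.append(f@U)
        base=np.median(F[-12:-1]) if len(F)>6 else 5.
        if F[-1]>lim or (F[-1]>max(base+3,6)):
            robot.hold(0.05); f2=np.array(robot.observe()["contact_force"])@U
            print("stop?",d,F[-1],f2)
            if f2>max(base+2.5,6): break
    print(np.array(F)); st("end d=%.1f"%d); return d
E
python3 - <<'E'
from push import *
p=np.load("p.npy")
robot.servo_line(p-U*32,feed=40);st("s32")
robot.servo_line(p-U*32-Z*3.2,feed=20);st("low")
grip(0.345,35);st("open")
c=p-Z*6.5
robot.servo_line(c-U*32,feed=30);st("h")
d=push(c,32.,36.)   # close the gap and feel the riding force
np.save("d.npy",d)
viewer.read_camera("side")
print([w("side",q["at"]) for q in viewer.pinpoint("knob_grip","side")[:1]])
E
```

```text
s32 t10.68 [502.57  39.54  70.43] Fu -2.3 Fv 2.2 Fz -10.4 w 0.292 g 35.0
low t10.98 [502.37  40.43  67.13] Fu -0.9 Fv 0.2 Fz -9.1 w 0.287 g 35.0
open t11.27 [503.4   41.14  68.23] Fu 0.2 Fv 0.6 Fz 0.3 w 0.342 g 0.0
h t11.53 [502.51  40.59  63.98] Fu 0.2 Fv -0.3 Fz -1.2 w 0.345 g 0.0
[-0.39 -0.38 -0.07  1.08  2.    4.87  5.21  5.1 ]
end d=36.0 t13.53 [503.26  37.83  64.  ] Fu 5.1 Fv -0.1 Fz 1.9 w 0.350 g 2.9
[array([356.08, 176.56,   0.51])]
```

```bash
python3 - <<'E'
from push import *
c=np.load("p.npy")-Z*6.5
d=push(c,float(np.load("d.npy")),61.)
robot.servo_line(c-U*(d-2.2),feed=20);st("relax")   # stop pushing
np.save("d.npy",d)
B=save("side","pics/s2.png");T=save("top","pics/t2.png")
for n in("side","top"):
  for o in ("knob_grip","board_top"): print(n,o,[w(n,q["at"]) for q in viewer.pinpoint(o,n)[:1]])
cv2.imwrite("pics/s2c.png",cv2.resize(B[130:280,190:340],(600,600),interpolation=cv2.INTER_CUBIC)[:,:,::-1])
E
```

```text
stop? 56.0 7.2906107797166 7.016712728208479
[6.37 6.06 6.59 5.3  5.87 7.15 6.21 5.68 6.32 5.92 5.62 6.42 6.67 6.06
 4.86 6.93 5.49 6.72 5.36 6.19 7.32 7.11 4.61 5.29 5.73 5.33 4.22 0.98
 0.22 0.08 1.27 1.7  1.56 1.56 1.14 2.37 2.41 5.54 5.5  7.29]
end d=56.0 t23.68 [508.26  18.79  64.  ] Fu 7.0 Fv -0.8 Fz 1.6 w 0.342 g 3.5
relax t23.93 [507.82  19.01  63.87] Fu 2.3 Fv 0.5 Fz 1.2 w 0.343 g 1.3
side knob_grip []
side board_top [array([667.39,  57.35, 102.74])]
top knob_grip []
top board_top [array([667.76,  65.71, 103.8 ])]
```

View pics/s2c.png

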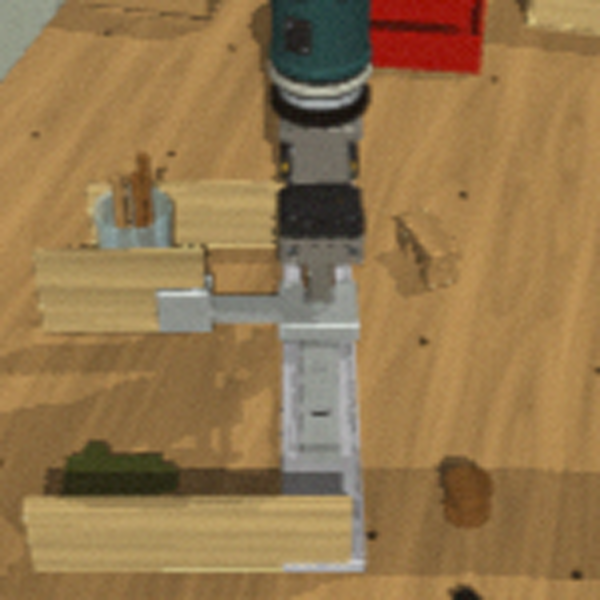

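The force fell to zero at about 50 mm, where the pin dropped. After the play was used up it rose again to 7 N, well under the limit, and pushing stopped. Next I'll let go, retreat and check the knob height.

```bash
python3 - <<'E'
from h import *
grip(0.7,3);p,_,_=st("open")
c=np.load("p.npy")-Z*6.5-U*(float(np.load("d.npy"))-4)
robot.servo_line(c,feed=40)
robot.servo_line(c+Z*110,feed=120);robot.servo_line(c+Z*110-V*160-U*100+Z*30,feed=220);st("up")
B=save("side","pics/s3.png");T=save("top","pics/t3.png")
for n in("side","top"):
  for o in ("knob_grip","board_top","mat","tumbler","spool"): print(n,o,[w(n,q["at"]) for q in viewer.pinpoint(o,n)[:1]])
m={}
for n in("top","side"):
    for q in viewer.silhouettes("knob_grip",n)[:1]:
        ys,xs=np.nonzero(q["mask"]);m[n]=(xs.mean(),ys.mean());print(n,q["confidence"],m[n],len(xs))
if len(m)==2:print(tri(m["top"],m["side"]))
a=cv2.imread("pics/s0.png")[160:260,200:330];b=B[160:260,200:330,::-1]
cv2.imwrite("pics/s3c.png",cv2.resize(np.hstack([a,b]),(800,308),interpolation=cv2.INTER_CUBIC))
E
```

```text
open t24.88 [508.02  19.39  64.  ] Fu -0.4 Fv -0.1 Fz 0.6 w 0.703 g 0.0
up t27.21 [ 378.19 -115.26  203.91] Fu -0.4 Fv 0.6 Fz -0.2 w 0.702 g 0.0
side knob_grip [array([505.19,  19.75,  76.22])]
side board_top [array([671.16,  59.72,  99.52])]
side mat [array([619.4 , 232.04,  -2.02])]
side tumbler [array([681.56, -12.67,   1.72])]
side spool [array([354.44, 179.68,   0.03])]
top knob_grip [array([507.82,  18.43,  76.52])]
top board_top [array([665.83,  64.5 , 102.19])]
top mat [array([613.01, 232.86,   4.44])]
top tumbler [array([679.84, -12.3 ,  -0.58])]
top spool [array([352.26, 177.16,   1.8 ])]
top 0.61 (np.float64(244.5), np.float64(199.0)) 60
side 0.41 (np.float64(269.5217391304348), np.float64(198.16304347826087)) 92
[504.56  21.88  77.27]
```

View pics/s3c.png

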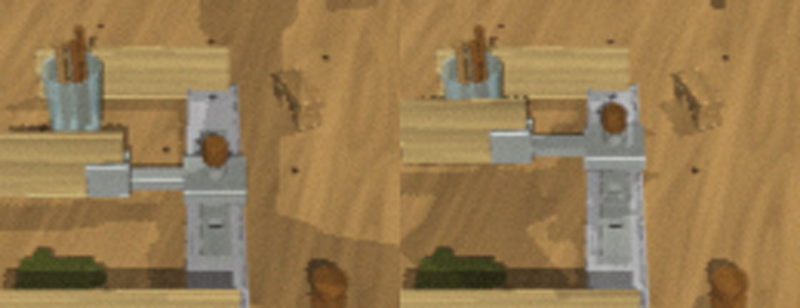

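The knob stands at 77 mm, the same as in the old hole (77.7 mm by the same measure; it would be 10 mm higher on the strip). It has moved about 52 mm, and the tumbler, spool and mat are where they were.

```bash
python3 -c "
from h import *
st();print(robot.job_done())"
```

```text
t27.91 [ 377.82 -115.82  204.01] Fu -0.3 Fv -0.3 Fz -0.1 w 0.698 g 0.0
the job is handed in; nothing more can be done
None
```

The divider is one hole (about 50 mm) farther from the mat, with the pin home by knob height; side push peaked near 7 N, the gripper is clear, the tumbler, spool and mat have not moved, and the job was handed in at 27.9 s.

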